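# Dispense one plate washer and push it aside

### The job

Get one washer ready for clamping the timber mould: press the dispenser's plunger all the way down once and let it spring back up, so that a single washer comes out onto the catch tray. Then push that washer sideways with the fingertips, flat along the tray, right up to the tray's end lip on the side where the mould stands, and take the hand away. Never pick the washer up, dispense only one, and leave the mould, tin, brush and sanding block where they are.

Things in the scene. Friction and masses are not known exactly. Their poses are not given: they have to be found in the camera images.
- dispenser: Aluminium and grey steel washer dispenser, bolted down. Origin on the bench (z 0) under the washer magazine's axis; x points out of the outlet, y left of that, z up. A grey frame (x -125 to -50 mm, 70 mm wide, 98 high) carries the plunger; then the magazine (4 rods, ring on top, 61 mm across, 67 high) with a stack of four washers; the outlet slot is at x 28 mm, above the catch tray's rear edge.
- catch_tray (a point): Centre of the catch tray's floor (dispenser's x 56 mm, y 0), 6 mm above the bench, axes as the dispenser's. The tray lies across the outlet, level with it. Clear floor: 56 mm along x (28 mm each way), 194 mm along y (97 mm each way), with a lip 5 mm high and 4 to 5 mm thick all round, lower than a washer. A washer against an end lip has its centre 75 mm from here along y.
- plunger (a joint): Plunger travel in m: 0 = up, 0.040 = fully down; a spring brings it back. It takes about 5 N at first, 7 to 12 N further down. A crank and blade push the lowest washer forward 1.5 times as far; only the last few mm bring it clear of the outlet, centre 55 to 58 mm ahead of the magazine's axis. With the plunger up the next washer drops down; a second press would push that out too.
- plunger_top (a point): Centre of the flat top of the plunger's round black cap (38 mm across, 14 mm thick), 161 mm above the bench when up and 121 mm when fully down, at x -96 mm, y 0 in the dispenser's frame. It moves with the cap.
- washer_center (a point): Centre (half thickness) of the washer that comes out, the lowest of the four in the stack at the start. All are plain flat steel plate washers, 44 mm outside, 21 mm hole, 8 mm thick, about 75 g. It is 10 mm above the bench in the magazine and when flat on the tray.
- washer_second_center (a point): Centre of the second washer from the bottom, 18 mm above the bench at the start and 10 mm once the first is out and the plunger is up again.
- washer_third_center (a point): Centre of the third washer from the bottom (26 mm above the bench at the start).
- washer_top_center (a point): Centre of the top washer of the stack (34 mm above the bench at the start).
- mould: Open timber casting mould: plywood board 150 x 115 mm, timber frame, pale yellow core, 54 mm high, 1.6 kg, about 0.2 m from the magazine beyond the left or right end of the tray. Origin at the centre of its underside. The tray end meant is the one on its side (same sign of y in the dispenser's frame). Not to be moved.
- wax_tin: Round metal tin with a lid, 77 mm across, 64 mm high, beyond the other end of the tray. Origin at the centre of its underside. Not to be moved.
- sanding_block: Cork and wood sanding block, 110 x 60 x 32 mm, lying beside the back of the dispenser. Origin at the centre of its underside. Not to be moved.
- brush: Flat brush 170 mm long lying on the bench, beside the back of the dispenser. Origin below its middle, x along its length. Not to be moved.
Not all that is in view belongs to the job. Leave any purple or red look-alike of the part that bears washer_top_center alone.

How it is judged (in metres and radians):
On the way, in this order (a step that is already met when the one before it is completed fails the run):
1. the plunger is pressed all the way down (over 35 of its 40 mm) (value of joint plunger above 0.035 m).
2. the plunger is up again and the washer lies on the tray in front of the outlet (value of joint plunger below 0.004 m and x of washer_center in the frame of dispenser between 0.045 and 0.066 m and z of washer_center in the frame of dispenser between 0.007 and 0.013 m and y of washer_center in the frame of dispenser between -0.03 and 0.03 m), for 0.2 s.
3. the washer has been pushed along the tray to the end on the mould's side (((y of mould in the frame of dispenser above 0 m and y of washer_center in the frame of dispenser above 0.06 m) or (y of mould in the frame of dispenser below 0 m and y of washer_center in the frame of dispenser below -0.06 m)) and x of washer_center in the frame of dispenser between 0.045 and 0.066 m and z of washer_center in the frame of dispenser between 0.007 and 0.013 m), for 0.2 s.
At the end, for the whole second after the job is handed in: The dispensed washer lies flat on the tray floor, within 15 mm of the end lip on the side of the mould; the plunger is up; the three other washers are still in the magazine, the second now at the bottom (all of step 3 and angle between washer_center's own z axis and vertical below 0.1 rad and value of joint plunger below 0.004 m and horizontal distance between each of washer_second_center, washer_top_center, washer_third_center and dispenser below 0.006 m and z of washer_second_center in the frame of dispenser below 0.0125 m); the robot touches nothing.
It fails at once if the washer is lifted more than 10 mm or tipped over 0.5 rad (z of washer_center in the frame of dispenser above 0.02 m or angle between washer_center's own z axis and vertical above 0.5 rad).
It fails at once if a second washer is pushed out (more than 9 mm off the magazine's axis) or the stack is taken out of the magazine (horizontal distance between any of washer_second_center, washer_third_center, washer_top_center and dispenser above 0.009 m or distance of washer_top_center from where it was at the start of the episode above 0.025 m).
It fails at once if the mould, the tin, the sanding block or the brush is moved more than 15 mm (distance of any of mould, wax_tin, sanding_block, brush from where it was at the start of the episode above 0.015 m).
It also fails if it takes over 48 s, if anything falls off the work surface, if the arm or the gripper's body presses on something with over 40 N, if the wrist force passes 120 N, or if a joint passes its speed limit or range.

### The arm

A 7-joint arm with a two-finger parallel gripper is mounted at the origin on the work surface. World frame = base frame: x ahead of the robot, y to its left, z up, the work surface at z = 0. Lengths are in mm, angles in degrees, forces in N, time in s.
With the tool pointing down it reaches from about 425 to 1025 mm from the base axis. Payload 9.4 kg.
Tool frame: the origin (TCP) lies at the very end of the fingers, on their centre line; the grasp point (between the pads) lies 19 mm behind it; y points along the fingers, z is the direction in which the jaws open and shut, and the axes are right-handed (so a half turn about y gives the same grasp; the last joint's range is limited). The gripper opens to 85 mm and grips with 20 to 120 N. Pads are 22 mm wide; open, the fingers measure 114 mm over their backs; the gripper's body (76 mm by 85 mm) begins 54 mm behind the grasp point. The pads swing forward as they close: fully open they stand 13 mm farther back than shut.
Start: joints at [-70.972, 34.337, -0.143, 91.639, 0.103, 54.024, -4.572], TCP at [288.198, 665.257, 231.275] pointing down, gripper open.
Joint ranges: [-147.43, 147.43], [-19.82, 112.94], [-74.19, 73.91], [6.32, 146.72], [-59.91, 239.91], [6.04, 106.73], [-150.56, 150.56]. Speed limits (degrees/s): [127.2, 127.2, 172.46, 172.46, 180, 180, 180].

### API

Orientations are given as a 3x3 rotation matrix whose columns are the frame's x, y, z axes.
In Python, from rig import robot gives the robot as it stands.
- The arm moves only by the shell command python3 -m inch 'ROWS' [FORCE]. ROWS is JSON, a list that holds one entry, the list of rows, each a list of 5 numbers: the shift along the world's x, y, z in m, then the turn about the world's z in degrees, then the opening, from -1 (shut) to 1 (fully open), so that 0 is half open. In form: [[[tx, ty, tz, yaw, jaw], ...]]. A call has 1 to 8 rows; each row shifts and turns the commanded pose from where the row before left it; what a row does not reach is not made up. A row lasts 1/12 s, in which the tool goes at most 41.7 mm and 7.16 degrees, less where a joint would pass 70% of its speed; a pose out of reach is approached as far as the arm can. A call is refused whole if a number of a shift passes 0.0417 or a number of a turn 7.16, either way. A call with a gripper value outside its range is refused whole. The fingers move at their own pace and stop on an object; FORCE is the grip in N (left out, the last holds). Time passes only in rows, so rows that do not move let the fingers close. It gives the time, the measured TCP pose, the force and the opening at its end, in the units of the state.
- robot.observe(): the state, without advancing time (a new reading comes with each control period).
- robot.snapshot(name): name is "scene" or "top" or "wrist"; returns a dict with "frame" (384x512x3 uint8, red, green, blue), "depth" (384x512 float32, mm along the optical axis (not along the pixel's ray), 0 where there is no reading), "mtx" (3x3 intrinsics, pixels), "T" (4x4, takes a point from camera to world coordinates); the wrist camera has in their place "T_tool_cam" (4x4, takes a point from camera to tool coordinates, whose origin is the TCP and whose axes are the tool frame's). Camera axes: x right, y down, z forward; pixel columns grow to the right and rows downward; lengths in mm; the calibration is good to about 2 mm. A picture is of the moment at which its call begins: read the wrist's pose just before it.
- robot.sign_off(): hands the job in, once; it reports no verdict.
The state is a dict: "time_s": time; "joint_positions": joint angles; "qvel": joint speeds; "effort": joint torques, N m; "tcp_pos": TCP position; "tool_rot": TCP orientation; "contact_force": force on the tool from outside, world axes, zero at the start; "wrist_torque": the same for the moment, N m; "finger_gap": finger opening in mm.
Only numpy, scipy, OpenCV 4.12 (cv2) and the standard library are available. Lean on these libraries where they do the work, as an engineer would, in place of code of your own. Each camera call takes 0.05 s, during which the arm holds its last target.

## Working session

There is one attempt and no reset: what is moved stays moved. The work goes in short steps, Python scripts to look and compute and a shell command to move; the robot and the scene stay as the last step left them, time stands still between calls to the robot, and variables do not carry over. Pictures are saved under pics/ and viewed, and the job is handed in when it is done.

```bash
mkdir -p pics; ls; python3 - <<'E'
from rig import robot
import cv2,numpy as np
s=robot.observe(); print(s)
for n in ["scene","top"]:
    d=robot.snapshot(n); cv2.imwrite(f"pics/{n}0.png",d["frame"][:,:,::-1]); np.savez(f"{n}0.npz",**d)
    print(n,d["T"].round(3).tolist(),d["mtx"].tolist())
E
```

```text
pics
{'time_s': 0.0, 'joint_positions': array([-70.97420688,  34.38512343,  -0.14574122,  91.6809956 ,
         0.10362137,  54.02326331,  -4.57377196]), 'qvel': array([-0.11210376,  0.0418672 , -0.0430597 ,  0.01077744, -0.0507978 ,
       -0.02006418,  0.08938254]), 'effort': array([ 9.27475267e-04, -7.76455522e+01,  1.56502604e+00, -2.57993907e+01,
        1.23352435e-02,  9.15885321e-03,  1.49141563e-06]), 'tcp_pos': array([287.99897411, 664.83075339, 230.40889744]), 'tool_rot': array([[ 9.17627850e-01, -4.79147940e-04,  3.97440434e-01],
       [-3.97440695e-01, -1.48245286e-03,  9.17626665e-01],
       [ 1.49507781e-04, -9.99998786e-01, -1.55077292e-03]]), 'contact_force': array([-0.01413896, -0.23908052,  0.37817288]), 'wrist_torque': array([ 0.01233318, -0.00055295,  0.00719514]), 'finger_gap': 85.06365990972242}
scene [[0.12, 0.795, -0.594, 1097.06], [0.993, -0.107, 0.058, -7.693], [-0.018, -0.596, -0.802, 906.509], [0.0, 0.0, 0.0, 1.0]] [[454.35325927749346, 0.0, 249.65131943421807], [0.0, 454.35325927749346, 190.2461510218833], [0.0, 0.0, 1.0]]
top [[0.008, -0.977, 0.211, 373.001], [-1.0, -0.008, 0.003, 46.698], [-0.001, -0.211, -0.977, 990.017], [0.0, 0.0, 0.0, 1.0]] [[404.52799203035994, 0.0, 252.39378207225874], [0.0, 404.52799203035994, 197.08943349558578], [0.0, 0.0, 1.0]]
```

View pics/scene0.png

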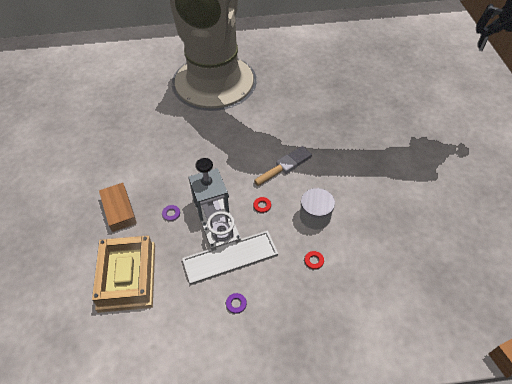

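View pics/top0.png

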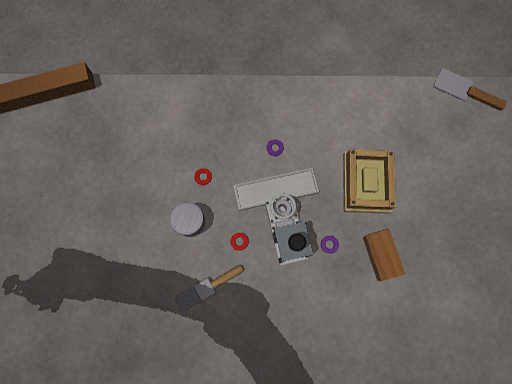

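The dispenser stands with its cap at scene (204,165) and top (298,242), its ring at top (284,207) and its tray at top (276,189). The mould is at top (370,180) and the tin at (187,219). The washer look-alikes are purple rings at top (275,148) and (330,244), and red rings at (203,177) and (239,241). The real ones are the grey stack inside the magazine at (284,207). Next I'll check that in a close crop and measure the poses.

```bash
cat > h.py <<'E'
import numpy as np,cv2
def pts(d):
    z=d["depth"]; K=d["mtx"]; v,u=np.indices(z.shape)
    P=np.stack([(u-K[0,2])*z/K[0,0],(v-K[1,2])*z/K[1,1],z],-1)
    T=d["T"]; W=P@T[:3,:3].T+T[:3,3]; W[z==0]=np.nan
    return W
def unproj(d,u,v,zw):
    K=d["mtx"];T=d["T"]; r=T[:3,:3]@np.array([(u-K[0,2])/K[0,0],(v-K[1,2])/K[1,1],1])
    return T[:3,3]+r*(zw-T[2,3])/r[2]
def proj(d,p):
    K=d["mtx"];T=d["T"]; c=T[:3,:3].T@(np.array(p)-T[:3,3]); c=K@c; return c[:2]/c[2]
E
python3 - <<'E'
from h import *
for n,(a,b,c,e) in {"top":(225,130,345,275),"scene":(165,145,290,290)}.items():
    d=np.load(n+"0.npz"); W=pts(d)
    f=d["frame"][b:e,a:c,::-1]; cv2.imwrite(f"pics/{n}_crop.png",cv2.resize(f,None,fx=4,fy=4,interpolation=cv2.INTER_CUBIC))
    # bench plane
    m=(W[...,2]>150)&(W[...,2]<172)&(abs(W[...,1])<200)&(W[...,0]>400)
    dark=d["frame"].max(2)<60
    q=W[m&dark]; print(n,"cap",len(q),np.nanmean(q,0),np.nanmedian(q[:,2]), q.min(0) if len(q) else 0,q.max(0) if len(q) else 0)
    g=W[200:300,100:400]; print("bench z", np.nanmedian(W[...,2]))
    # ring top z 67
E
```

```text
top cap 251 [458.5903205  -42.73161028 160.84870394] 161.02597368159718 [442.15897085 -60.43849675 154.11334302] [475.63023837 -24.96342386 165.43535253]
bench z -0.05967088427030376
scene cap 195 [463.43383475 -42.93027352 159.25745347] 159.584847660219 [443.52129695 -60.10784451 150.95551281] [481.82582612 -25.58021626 163.46367388]
bench z -0.3398713000800626
```

View pics/top_crop.png

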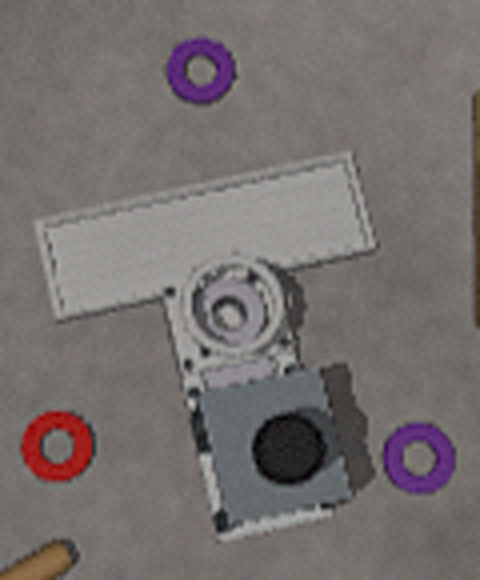

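View pics/scene_crop.png

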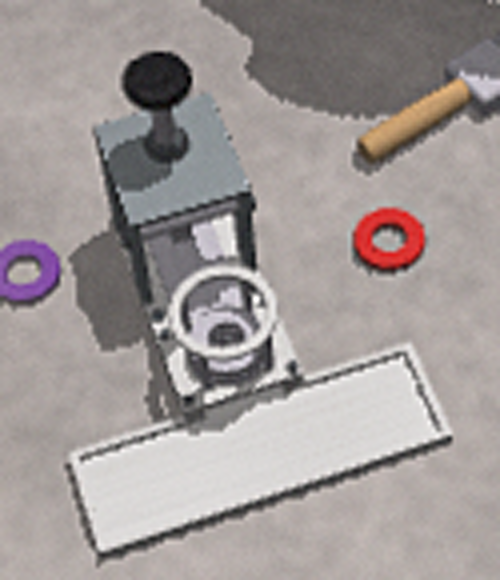

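Both crops show a stack of grey washers inside the ring, at top crop (230,312), with the clear tray in front of it. That stack is the right one, and the rings on the bench are the decoys. Next I'll fit the dispenser frame.

```bash
python3 - <<'E'
from h import *
C={"top":([(37,221),(350,152),(378,247),(57,320)],(225,130)),"scene":([(68,462),(408,345),(452,438),(100,560)],(165,145))}
for n,(c,o) in C.items():
    d=np.load(n+"0.npz"); W=pts(d)
    q=np.array([unproj(d,u/4+o[0]-.4,v/4+o[1]-.4,11.) for u,v in c])
    r=cv2.minAreaRect(q[:,:2].astype(np.float32))
    b=q[[0,1,2,3],:2]; L=(b[1]-b[0]+b[2]-b[3])/2
    print(n,"tray c",q.mean(0).round(1),"rect",r,"long dir deg",np.degrees(np.arctan2(L[1],L[0])),np.linalg.norm(L))
    print(q.round(1).tolist())
    # ring: z 60..70
    m=(W[...,2]>62)&(W[...,2]<70)&(W[...,0]>500)&(W[...,0]<600)&(abs(W[...,1]+30)<60)
    p=W[m][:,:2].astype(np.float32); print("ring",cv2.minEnclosingCircle(p),p.mean(0))
    m=(W[...,2]>90)&(W[...,2]<102)&(W[...,0]>400)&(W[...,0]<600)&(abs(W[...,1]+30)<80)
    p=W[m][:,:2].astype(np.float32); print("frame",cv2.minAreaRect(p))
    for nm,(zlo,zhi,x0,x1,y0,y1) in dict(mould=(20,70,450,720,-330,-120),tin=(55,70,420,620,120,300),block=(25,40,350,520,-330,-150),brush=(5,40,330,480,20,230)).items():
        m=(W[...,2]>zlo)&(W[...,2]<zhi)&(W[...,0]>x0)&(W[...,0]<x1)&(W[...,1]>y0)&(W[...,1]<y1)
        p=W[m][:,:2].astype(np.float32)
        if len(p)>5: print(nm,[np.round(t,1) for t in cv2.minAreaRect(p)],np.nanmax(W[m][:,2]).round(1))
E
```

```text
top tray c [607.3  -9.7  11. ] rect ((607.4653930664062, -9.546379089355469), (63.98247528076172, 204.2048797607422), 13.486587524414062) long dir deg -76.62253263996577 202.7985736900451
[[615.1, 95.7, 11.0], [661.3, -100.3, 11.0], [600.2, -116.3, 11.0], [552.5, 82.3, 11.0]]
ring ((551.7764892578125, -21.44278335571289), 30.250886917114258) [551.7221   -21.553507]
frame ((466.69500732421875, -41.54692459106445), (74.77981567382812, 70.24424743652344), 13.163899421691895)
mould [array([ 573. , -235.8]), array([246.1, 111.9]), np.float64(0.2)] 60.3
tin [array([521.2, 201.3]), array([74.9, 74.9]), np.float64(43.8)] 69.0
block [array([ 443.4, -262.9]), array([110. ,  61.5]), np.float64(16.1)] 39.4
brush [array([404.8, 124.2]), array([207.3, 148.5]), np.float64(89.4)] 25.2
scene tray c [611.1  -9.3  11. ] rect ((610.9766235351562, -9.352783203125), (64.83296203613281, 203.2400665283203), 13.936254501342773) long dir deg 103.9983516766886 203.23147849976863
[[605.2, -115.5, 11.0], [555.0, 81.5, 11.0], [618.0, 97.1, 11.0], [666.1, -100.4, 11.0]]
ring ((538.8035888671875, -36.156986236572266), 50.52364730834961) [552.38104  -24.081886]
frame ((467.94720458984375, -41.86723327636719), (78.873046875, 70.01203155517578), 13.000988960266113)
mould [array([ 574.1, -236.4]), array([248.3, 112.3]), np.float64(0.1)] 59.8
tin [array([524. , 201.6]), array([75.9, 77.6]), np.float64(20.6)] 68.6
block [array([ 445. , -263.5]), array([113.2,  59.9]), np.float64(16.3)] 36.3
brush [array([400. , 135.2]), array([ 75.4, 218.8]), np.float64(40.6)] 24.1
```

The fitted frame is:

| Item | World position |
|---|---|
| Dispenser origin | about (553, -22), yaw about 13.4° |
| Cap centre | about (460, -43, 161) |
| Tray centre | about (608.5, -9.5) |
| Mould | y about -236, on the dispenser's -y side |

The push is therefore along (0.232, -0.973) in the world frame. I'll travel high, shut the jaws and line the jaw axis up with the dispenser's x (turn -53.2°).

```bash
python3 -m inch '[[[0.02,-0.03,0,-6.65,-1],[0.02,-0.03,0,-6.65,-1],[0.02,-0.03,0,-6.65,-1],[0.02,-0.03,0,-6.65,-1],[0.02,-0.03,0,-6.65,-1],[0.02,-0.03,0,-6.65,-1],[0.02,-0.03,0,-6.65,-1],[0.02,-0.03,0,-6.65,-1]]]'
python3 -m inch '[[[0,-0.035,0,0,-1],[0,-0.035,0,0,-1],[0,-0.035,0,0,-1],[0,-0.035,0,0,-1],[0,-0.035,0,0,-1],[0,-0.035,0,0,-1],[0,-0.035,0,0,-1],[0,-0.035,0,0,-1]]]'
python3 -m inch '[[[0,-0.02,0,0,-1],[0,-0.02,0,0,-1],[0,-0.02,0,0,-1],[0,-0.02,0,0,-1],[0,0,0,0,-1],[0,0,0,0,-1]]]'
```

```text
time_s: 0.77
tcp_pos: [448.7, 423.6, 231.1]
tool_rot: [[0.226, -0.0, 0.974], [-0.974, -0.0, 0.226], [0.0, -1.0, -0.0]]
contact_force: [0.9, -0.3, 0.2]
finger_gap: -0.1
time_s: 1.43
tcp_pos: [447.7, 143.6, 231.2]
tool_rot: [[0.232, -0.0, 0.973], [-0.973, -0.0, 0.232], [0.0, -1.0, -0.0]]
contact_force: [1.4, -0.2, -0.5]
finger_gap: -0.3
time_s: 1.93
tcp_pos: [448.1, 64.4, 231.3]
tool_rot: [[0.229, -0.0, 0.973], [-0.973, -0.0, 0.229], [0.0, -1.0, -0.0]]
contact_force: [-0.2, 0.0, -0.6]
finger_gap: -0.1
```

```bash
python3 -m inch '[[[0.003,-0.025,0,0,-1],[0.003,-0.025,0,0,-1],[0.003,-0.025,0,0,-1],[0.003,-0.025,0,0,-1],[0,-0.007,0,0,-1],[0,0,-0.02,0,-1],[0,0,-0.02,0,-1],[0,0,0,0,-1]]]'
python3 - <<'E'
from rig import robot
import cv2
from h import *
print(robot.observe()["tcp_pos"],robot.observe()["contact_force"])
for n,(a,b,c,e) in {"top":(225,130,345,275),"scene":(140,90,290,240)}.items():
    d=robot.snapshot(n); f=d["frame"][b:e,a:c,::-1]; cv2.imwrite(f"pics/{n}_1.png",cv2.resize(f,None,fx=4,fy=4,interpolation=cv2.INTER_CUBIC))
d=robot.snapshot("wrist"); cv2.imwrite("pics/wrist_1.png",d["frame"][:,:,::-1])
T=d["T_tool_cam"];print(T.round(2).tolist())
E
```

```text
time_s: 2.6
tcp_pos: [459.0, -40.5, 188.8]
tool_rot: [[0.233, -0.004, 0.973], [-0.973, 0.0, 0.233], [-0.001, -1.0, -0.004]]
contact_force: [-2.0, 0.7, 0.4]
finger_gap: 0.4
[458.96413521 -40.45578368 188.84130686] [-2.04358073  0.71056311  0.40505625]
[[-0.0, 0.97, 0.26, -67.02], [0.0, -0.26, 0.97, -141.84], [1.0, 0.0, 0.0, 0.58], [0.0, 0.0, 0.0, 1.0]]
```

View pics/scene_1.png

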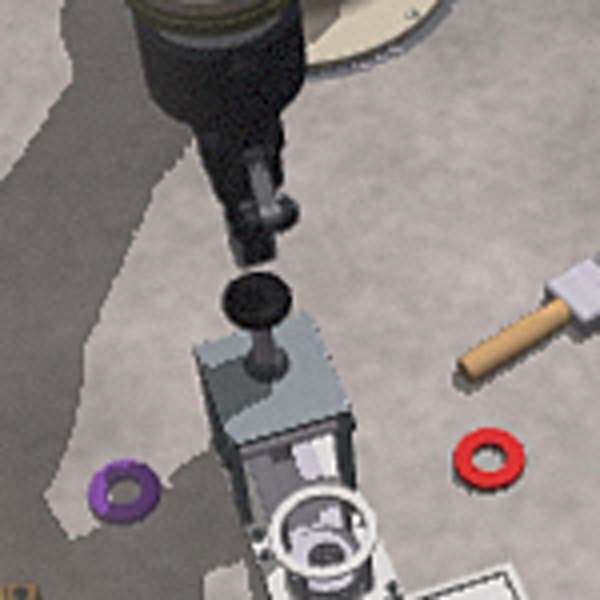

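View pics/wrist_1.png

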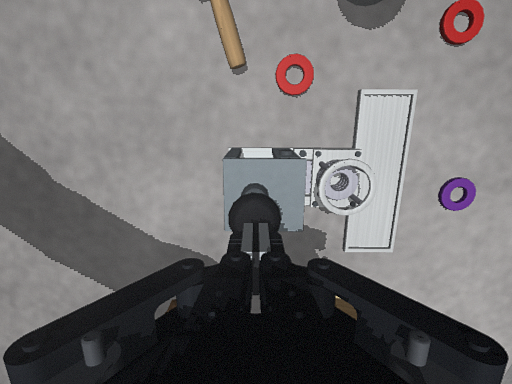

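The fingers (wrist view around (255,240)) are centred over the cap (255,213), and the scene view agrees. I'll press now.

```bash
python3 -m inch '[[[0,-0.002,-0.01,0,-1],[0,0,-0.01,0,-1],[0,0,-0.008,0,-1],[0,0,-0.008,0,-1],[0,0,0,0,-1]]]'
python3 -m inch '[[[0,0,-0.008,0,-1],[0,0,-0.008,0,-1],[0,0,-0.006,0,-1],[0,0,-0.004,0,-1],[0,0,0,0,-1]]]'
```

```text
time_s: 3.17
tcp_pos: [460.8, -43.3, 155.0]
tool_rot: [[0.232, 0.001, 0.973], [-0.973, 0.0, 0.232], [-0.0, -1.0, 0.001]]
contact_force: [0.6, 2.8, 4.8]
finger_gap: 0.3
time_s: 3.58
tcp_pos: [460.8, -43.3, 129.6]
tool_rot: [[0.232, 0.001, 0.973], [-0.973, 0.0, 0.232], [-0.0, -1.0, 0.001]]
contact_force: [-0.4, 1.9, 6.9]
finger_gap: -0.1
```

```bash
python3 -m inch '[[[0,0,-0.003,0,-1],[0,0,-0.003,0,-1],[0,0,-0.002,0,-1],[0,0,0,0,-1]]]'
```

```text
time_s: 3.92
tcp_pos: [460.8, -43.3, 121.9]
tool_rot: [[0.232, 0.001, 0.973], [-0.973, 0.001, 0.232], [-0.0, -1.0, 0.001]]
contact_force: [-1.0, 2.1, 8.3]
finger_gap: -0.1
```

```bash
python3 -m inch '[[[0,0,-0.0015,0,-1],[0,0,-0.001,0,-1],[0,0,0,0,-1],[0,0,0,0,-1]]]'
python3 - <<'E'
from rig import robot
import cv2
from h import *
for n,(a,b,c,e) in {"top":(225,130,345,275),"scene":(140,140,290,290)}.items():
    d=robot.snapshot(n); f=d["frame"][b:e,a:c,::-1]; cv2.imwrite(f"pics/{n}_2.png",cv2.resize(f,None,fx=4,fy=4,interpolation=cv2.INTER_CUBIC))
E
```

```text
time_s: 4.25
tcp_pos: [460.8, -43.3, 120.8]
tool_rot: [[0.231, 0.002, 0.973], [-0.973, 0.001, 0.231], [-0.001, -1.0, 0.002]]
contact_force: [-5.3, 2.2, 30.5]
finger_gap: 0.3
```

View pics/scene_2.png

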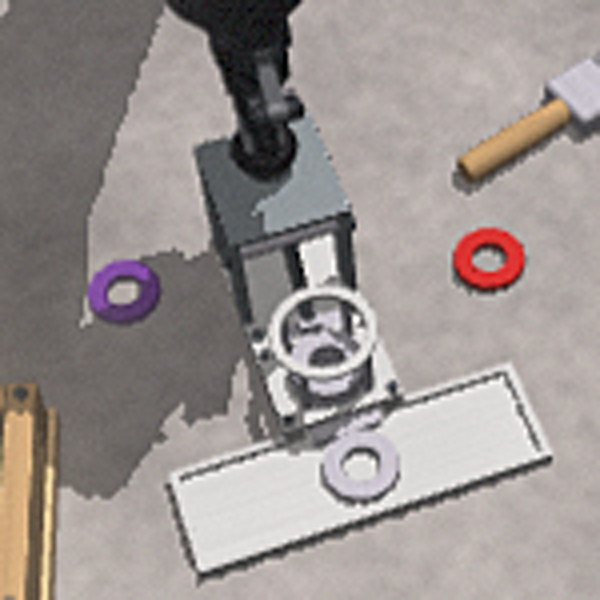

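The force jumped to 30 N at z 120.8, which is the bottom stop. The washer is out on the tray at scene crop (361,464). I'll let the plunger up and lift clear.

```bash
python3 -m inch '[[[0,0,0.004,0,-1],[0,0,0.008,0,-1],[0,0,0.01,0,-1],[0,0,0.01,0,-1],[0,0,0.015,0,-1],[0,0,0.02,0,-1],[0,0,0.02,0,-1],[0,0,0,0,-1]]]'
python3 - <<'E'
from rig import robot
import cv2
from h import *
print(robot.observe()["tcp_pos"])
for n,(a,b,c,e) in {"top":(225,130,345,275),"scene":(140,140,290,290)}.items():
    d=robot.snapshot(n); np.savez(n+"3.npz",**d); f=d["frame"][b:e,a:c,::-1]; cv2.imwrite(f"pics/{n}_3.png",cv2.resize(f,None,fx=4,fy=4,interpolation=cv2.INTER_CUBIC))
E
```

```text
time_s: 5.02
tcp_pos: [461.6, -44.0, 209.1]
tool_rot: [[0.231, 0.005, 0.973], [-0.973, 0.0, 0.231], [0.001, -1.0, 0.005]]
contact_force: [0.5, 0.1, -0.3]
finger_gap: 0.0
[461.56690328 -43.96157233 209.08985797]
```

View pics/scene_3.png

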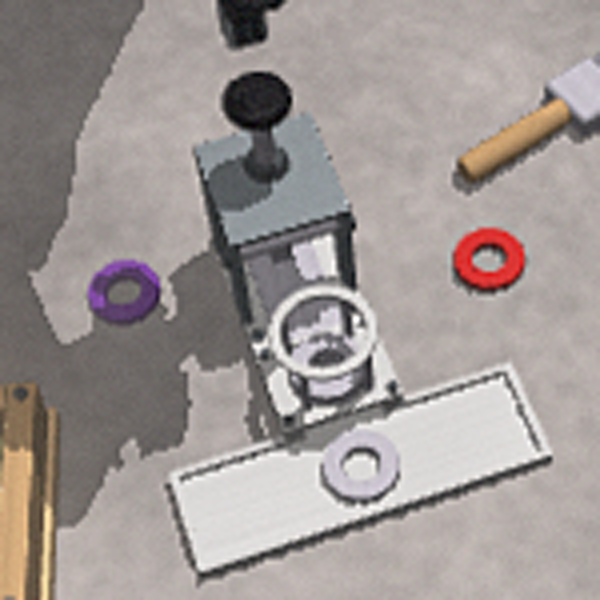

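View pics/top_3.png

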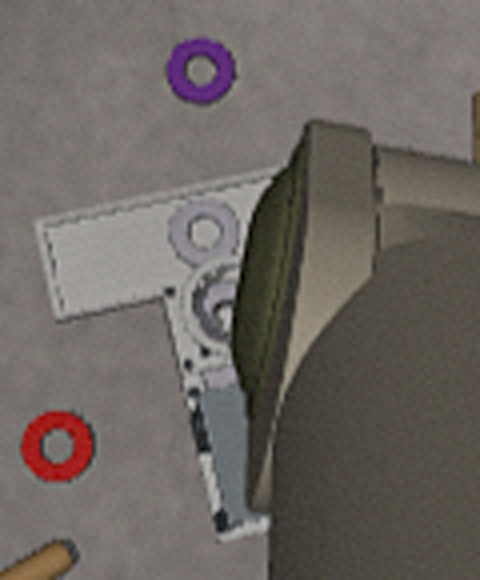

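The plunger is up, and the washer lies flat at top crop (204,232) and scene crop (361,466). Three washers remain in the magazine. Next I'll compute the washer position and the TCP waypoints.

```bash
python3 - <<'E'
from h import *
d=np.load("top3.npz");a=unproj(d,225+204/4-.4,130+232/4-.4,14.);
d=np.load("scene3.npz");b=unproj(d,140+361/4-.4,140+466/4-.4,14.)
print(a,b); w=(a+b)[:2]/2
X=np.array([.973,.232]);Y=np.array([-.232,.973])
o=np.array([609.,-9.5])-56*X; print("origin",o,"washer disp",(w-o)@X,(w-o)@Y)
for y in (50,0,-43): print(y,o+56*X+Y*y)
E
```

```text
[608.17212785  -8.15705391  14.        ] [610.7942804   -8.66140162  14.        ]
origin [554.512 -22.492] washer disp 56.75418477045399 0.9492180297012469
50 [597.4   39.15]
0 [609.   -9.5]
-43 [618.976 -51.339]
```

Before going low next to the magazine, I'll check how far the finger linkages stick out with the jaws nearly shut.

```bash
python3 -m inch '[[[0.02,0.01,0,0,-0.72],[0.02,0.01,0,0,-0.72],[0.02,0.012,0,0,-0.72],[0.02,0.012,0,0,-0.72],[0.02,0.013,0,0,-0.72],[0.02,0.013,0,0,-0.72],[0.016,0.013,0,0,-0.72],[0,0,0,0,-0.72]]]'
python3 - <<'E'
from rig import robot
from h import *
s=robot.observe(); d=robot.snapshot("wrist"); cv2.imwrite("pics/wrist_4.png",d["frame"][:,:,::-1])
d=dict(d); d["T"]=d["T_tool_cam"]; P=pts(d).reshape(-1,3)
for y0 in range(-130,15,6):
    m=(P[:,1]>=y0)&(P[:,1]<y0+6)&(abs(P[:,2])<110)&(abs(P[:,0])<80)
    q=P[m]
    if len(q)>3: print(y0,len(q),"z",np.percentile(q[:,2],[1,99]).round(),"x",np.percentile(q[:,0],[1,99]).round())
print(s["tcp_pos"],s["finger_gap"])
E
```

```text
time_s: 5.78
tcp_pos: [598.7, 42.7, 204.3]
tool_rot: [[0.235, 0.0, 0.972], [-0.972, 0.001, 0.235], [-0.001, -1.0, 0.0]]
contact_force: [0.2, 0.3, -0.0]
finger_gap: 12.1
-106 1672 z [-18.  20.] x [-21. -18.]
-100 5539 z [-56.  57.] x [-21.  -9.]
-94 9246 z [-59.  60.] x [-20.  -4.]
-88 7782 z [-59.  61.] x [-18.  -1.]
-82 5767 z [-56.  58.] x [-18.   6.]
-76 5159 z [-52.  54.] x [-18.   8.]
-70 2990 z [-49.  50.] x [-18.   8.]
-64 2058 z [-45.  47.] x [-14.   9.]
-58 3654 z [-41.  43.] x [-13.   8.]
-52 1494 z [-38.  40.] x [-15.   7.]
-46 865 z [-32.  35.] x [-14.   9.]
-40 580 z [-18.  18.] x [-13.  10.]
-34 235 z [-18.  19.] x [-12.  10.]
-28 344 z [-19.  20.] x [-12.  -0.]
-22 304 z [-19.  20.] x [-12.   9.]
-16 277 z [-18.  20.] x [-12.  -2.]
-10 189 z [-17.  19.] x [-12.  10.]
-4 65 z [-11.  12.] x [-12.   6.]
[598.69957128  42.68041023 204.30840034] 12.131144701746388
```

View pics/wrist_4.png

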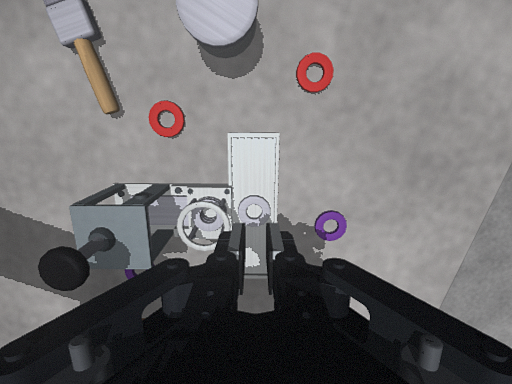

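The linkages reach ±45 mm along the jaw axis about 60 mm above the tip. With the jaws along the dispenser's x they would sweep into the magazine ring. I'll turn the hand 90° so the jaw axis lies along the tray, and push with the shut fingers' broad side. First I'll check joint 7.

```bash
python3 - <<'E'
from rig import robot
print(robot.observe()["joint_positions"].round(1))
E
python3 -m inch '[[[0,0,0,-7,-1],[0,0,0,-7,-1],[0,0,0,-7,-1],[0,0,0,-7,-1],[0,0,0,-7,-1],[0,0,0,-7,-1],[0,0,0,-7,-1],[0,0,0,-7,-1]]]'
python3 -m inch '[[[0,0,0,-7,-1],[0,0,0,-7,-1],[0,0,0,-7,-1],[0,0,0,-7,-1],[0,0,0,-6,-1],[0,0,0,0,-1],[0,0,0,0,-1]]]'
```

```text
[-21.2  28.3  17.2 111.  -12.   42.6  16.5]
time_s: 6.5
tcp_pos: [594.9, 38.4, 205.1]
tool_rot: [[-0.682, -0.002, 0.731], [-0.731, -0.0, -0.682], [0.001, -1.0, -0.001]]
contact_force: [-0.4, 0.1, 0.1]
finger_gap: -0.1
time_s: 7.08
tcp_pos: [595.3, 38.8, 205.1]
tool_rot: [[-0.972, -0.002, 0.234], [-0.234, -0.001, -0.972], [0.002, -1.0, 0.0]]
contact_force: [-0.0, 1.1, -0.2]
finger_gap: -0.1
```

```bash
python3 -m inch '[[[0.002,0.0005,-0.025,0,-1],[0,0,-0.025,0,-1],[0,0,-0.025,0,-1],[0,0,-0.025,0,-1],[0,0,-0.025,0,-1],[0,0,-0.025,0,-1],[0,0,-0.02,0,-1],[0,0,0,0,-1]]]'
python3 -m inch '[[[0,0,0,0,-1]]]'
python3 - <<'E'
from rig import robot
from h import *
d=robot.snapshot("wrist"); cv2.imwrite("pics/wrist_5.png",d["frame"][:,:,::-1])
n,(a,b,c,e)="scene",(140,140,290,290)
d=robot.snapshot(n); f=d["frame"][b:e,a:c,::-1]; cv2.imwrite(f"pics/{n}_5.png",cv2.resize(f,None,fx=4,fy=4,interpolation=cv2.INTER_CUBIC))
E
```

```text
time_s: 7.75
tcp_pos: [595.9, 39.4, 32.5]
tool_rot: [[-0.972, -0.005, 0.234], [-0.234, -0.0, -0.972], [0.005, -1.0, -0.001]]
contact_force: [0.1, -0.5, 0.3]
finger_gap: 0.0
time_s: 7.83
tcp_pos: [597.4, 39.1, 35.3]
tool_rot: [[-0.973, -0.002, 0.233], [-0.233, -0.0, -0.973], [0.002, -1.0, -0.0]]
contact_force: [-0.4, -0.2, 0.4]
finger_gap: 0.0
```

View pics/wrist_5.png

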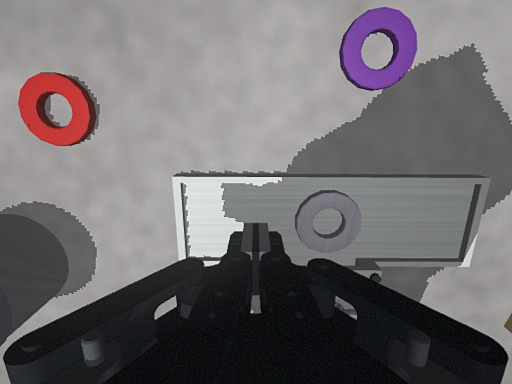

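View pics/scene_5.png

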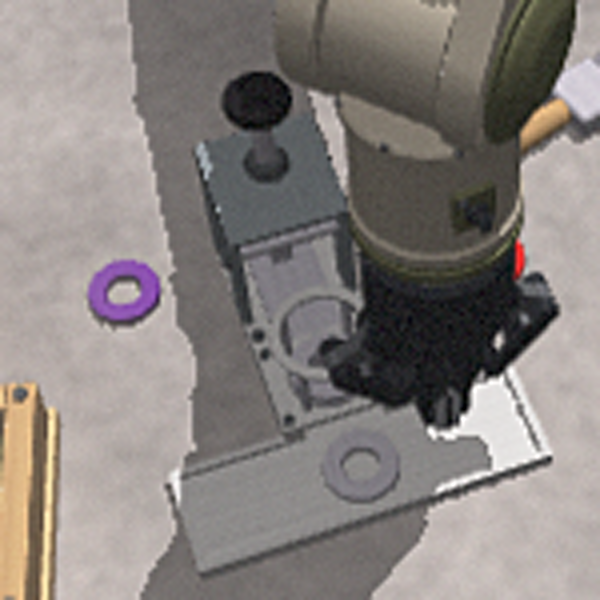

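The shut fingers are over the tray at wrist (255,235), beside the washer (327,222). I'll refine the washer's offset from the fingers using wrist depth.

```bash
python3 - <<'E'
from rig import robot
from h import *
s=robot.observe(); d=dict(robot.snapshot("wrist"))
T=np.eye(4);T[:3,:3]=s["tool_rot"];T[:3,3]=s["tcp_pos"]; d["T"]=T@d["T_tool_cam"]
W=pts(d)
X=np.array([.973,.232]);Y=np.array([-.232,.973])
t=s["tcp_pos"][:2]
D=np.stack([(W[...,:2]-t)@X,(W[...,:2]-t)@Y,W[...,2]],-1)
m=np.zeros(D.shape[:2],bool);m[185:258,290:368]=1
m&=(D[...,2]>11.5)&(D[...,2]<17)
q=D[m]; print(s["tcp_pos"],len(q),"washer rel",(q[:,:2].min(0)+q[:,:2].max(0))/2,np.ptp(q[:,:2],0),np.median(q[:,2]))
print("floor z",np.nanmedian(D[200:250,380:450,2]))
print("lip corners rel tcp",*[((unproj(d,u,v,11.)[:2]-t)@np.c_[X,Y]).round(1) for u,v in [(175,177),(490,177),(468,265),(481,185),(463,259)]])
E
```

```text
[598.65343799  39.3048563   36.90217387] 2307 washer rel [ -0.11112348 -47.61045473] [43.08326693 42.9728541 ] 13.026399560412642
floor z 5.005047665525893
lip corners rel tcp [31.1 52.3] [  31.5 -150.2] [ -31.9 -149.5] [  26.2 -145.6] [ -27.2 -145. ]
```

```bash
python3 -m inch '[[[0,0,-0.01,0,-1],[0,0,-0.008,0,-1],[0,0,-0.005,0,-1],[0,0,0,0,-1],[0,0,0,0,-1]]]'
```

```text
time_s: 8.4
tcp_pos: [597.9, 39.7, 12.4]
tool_rot: [[-0.973, -0.001, 0.231], [-0.231, -0.0, -0.973], [0.001, -1.0, -0.0]]
contact_force: [0.5, -0.3, 0.3]
finger_gap: -0.1
```

```bash
python3 -m inch '[[[0,0,-0.003,0,-1],[0,0,-0.001,0,-1],[0,0,0,0,-1],[0,0,0,0,-1]]]'
python3 -m inch '[[[0.0012,-0.0049,0,0,-1],[0.0012,-0.0049,0,0,-1],[0.0009,-0.0039,0,0,-1],[0.0009,-0.0039,0,0,-1],[0.0009,-0.0039,0,0,-1],[0.0009,-0.0039,0,0,-1],[0.0009,-0.0039,0,0,-1],[0.0009,-0.0039,0,0,-1]]]'
```

```text
time_s: 8.73
tcp_pos: [598.2, 39.8, 8.8]
tool_rot: [[-0.973, -0.0, 0.231], [-0.231, -0.0, -0.973], [0.0, -1.0, -0.0]]
contact_force: [0.5, 0.3, -0.6]
finger_gap: -0.0
time_s: 9.4
tcp_pos: [606.0, 6.2, 8.8]
tool_rot: [[-0.973, -0.0, 0.231], [-0.231, 0.0, -0.973], [0.0, -1.0, -0.0]]
contact_force: [-0.0, 0.6, 1.1]
finger_gap: -0.3
```

```bash
cat > look.py <<'E'
import sys
from rig import robot
from h import *
k=sys.argv[1]
s=robot.observe(); d=robot.snapshot("wrist"); cv2.imwrite(f"pics/wrist_{k}.png",d["frame"][:,:,::-1])
d=dict(d);T=np.eye(4);T[:3,:3]=s["tool_rot"];T[:3,3]=s["tcp_pos"]; d["T"]=T@d["T_tool_cam"]; np.savez(f"wrist_{k}.npz",**d)
n,(a,b,c,e)="scene",(140,140,290,290)
d=robot.snapshot(n); np.savez(f"scene_{k}.npz",**d);f=d["frame"][b:e,a:c,::-1]; cv2.imwrite(f"pics/{n}_{k}.png",cv2.resize(f,None,fx=4,fy=4,interpolation=cv2.INTER_CUBIC))
print(s["tcp_pos"],s["contact_force"],s["time_s"])
E
python3 look.py 6
```

```text
[606.03885846   6.24128168   8.7732748 ] [-0.01271997  0.55594218  1.08537696] 9.4
```

View pics/wrist_6.png

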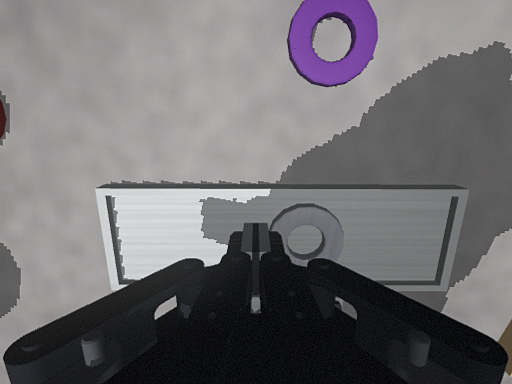

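The fingers are pushing the washer, which is still flat at wrist (305,240). Carrying on slowly.

```bash
python3 -m inch '[[[0.0009,-0.0039,0,0,-1],[0.0009,-0.0039,0,0,-1],[0.0009,-0.0039,0,0,-1],[0.0009,-0.0039,0,0,-1],[0.0009,-0.0039,0,0,-1],[0.0009,-0.0039,0,0,-1],[0,0,0,0,-1]]]'; python3 look.py 7
python3 - <<'E'
from h import *
d=np.load("wrist_7.npz"); W=pts(d); s=d["T"]
X=np.array([.973,.232]);Y=np.array([-.232,.973])
import rig; t=rig.robot.observe()["tcp_pos"][:2]
D=np.stack([(W[...,:2]-t)@X,(W[...,:2]-t)@Y,W[...,2]],-1)
m=(D[...,2]>10.5)&(D[...,2]<16)&(abs(D[...,0])<26)&(D[...,1]<-8)&(D[...,1]>-70)
q=D[m]; print(len(q),q.min(0),q.max(0))
E
```

```text
time_s: 10.08
tcp_pos: [611.7, -18.2, 8.9]
tool_rot: [[-0.973, 0.0, 0.23], [-0.23, -0.001, -0.973], [-0.0, -1.0, 0.001]]
contact_force: [0.1, -0.7, -0.1]
finger_gap: 0.2
[611.6759581  -18.15180966   8.8905748 ] [ 0.10899724 -0.67661771 -0.10043606] 10.0833
2275 [-15.2960006  -50.70480904  10.52031955] [22.18380128 -8.07946445 15.93210311]
```

View pics/wrist_7.png

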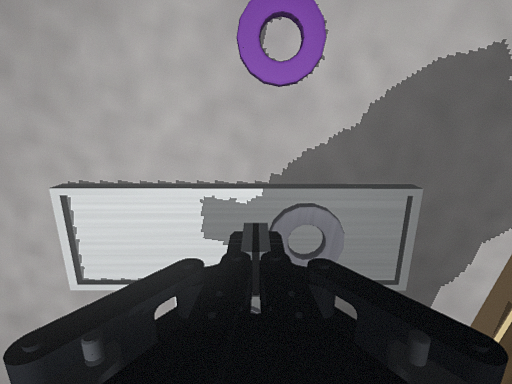

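View pics/scene_7.png

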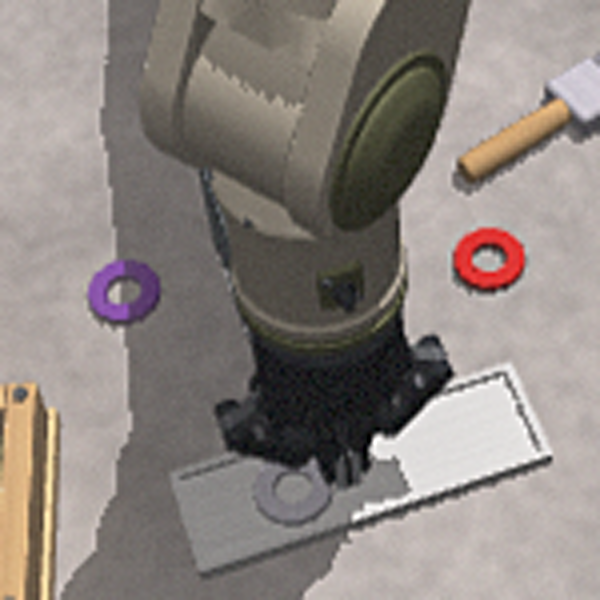

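The washer is flat and centred at scene crop (291,490). Its far edge is about 35 mm from the end lip.

```bash
python3 -m inch '[[[0.0009,-0.0039,0,0,-1],[0.0009,-0.0039,0,0,-1],[0.0009,-0.0039,0,0,-1],[0.0009,-0.0039,0,0,-1],[0.0009,-0.0039,0,0,-1],[0.0009,-0.0039,0,0,-1],[0.0009,-0.0039,0,0,-1],[0,0,0,0,-1]]]'
python3 -m inch '[[[0.0005,-0.002,0,0,-1],[0.0005,-0.002,0,0,-1],[0,0,0,0,-1],[0,0,0,0,-1]]]'; python3 look.py 8
```

```text
time_s: 10.85
tcp_pos: [617.9, -45.4, 8.9]
tool_rot: [[-0.973, 0.0, 0.23], [-0.23, -0.001, -0.973], [-0.0, -1.0, 0.001]]
contact_force: [-0.1, 0.5, -0.5]
finger_gap: -0.3
time_s: 11.18
tcp_pos: [618.7, -48.2, 8.8]
tool_rot: [[-0.973, 0.0, 0.231], [-0.231, -0.0, -0.973], [-0.0, -1.0, 0.0]]
contact_force: [-1.2, 0.3, -0.2]
finger_gap: -0.3
[618.71730877 -48.22801933   8.79213255] [-1.18572102  0.27109363 -0.17350242] 11.1833
```

View pics/wrist_8.png

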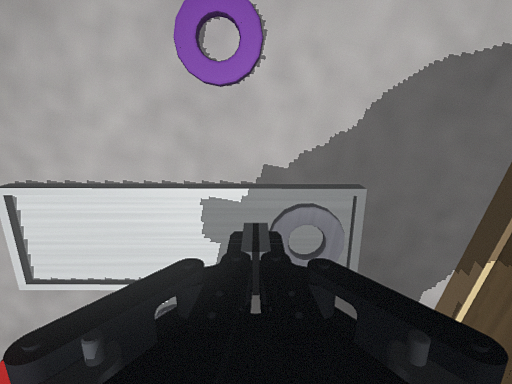

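View pics/scene_8.png

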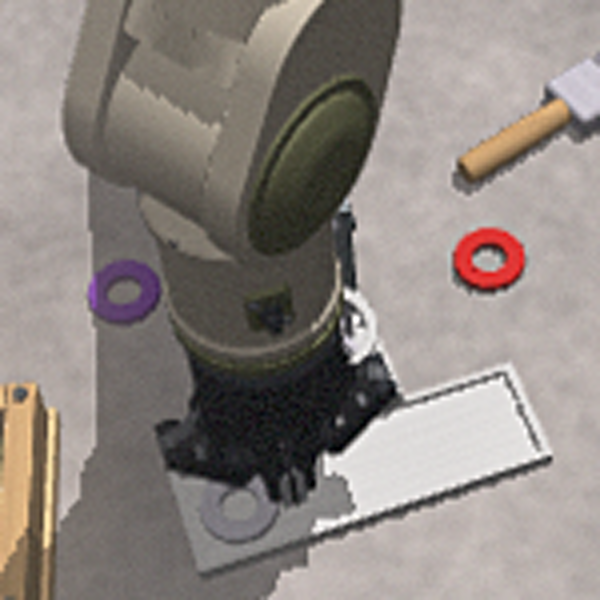

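About 4 mm remain. I'll creep until the lip is felt.

```bash
python3 -m inch '[[[0.0003,-0.0013,0,0,-1],[0.0003,-0.001,0,0,-1],[0.0002,-0.001,0,0,-1],[0,0,0,0,-1],[0,0,0,0,-1]]]'
```

```text
time_s: 11.7
tcp_pos: [619.5, -51.6, 8.8]
tool_rot: [[-0.973, 0.0, 0.231], [-0.231, -0.0, -0.973], [0.0, -1.0, 0.0]]
contact_force: [0.2, 0.6, -0.4]
finger_gap: -0.1
```

```bash
python3 -m inch '[[[0.0002,-0.001,0,0,-1],[0,0,0,0,-1],[0,0,0,0,-1]]]'; python3 look.py 9
```

```text
time_s: 11.95
tcp_pos: [619.7, -52.5, 8.8]
tool_rot: [[-0.973, 0.0, 0.231], [-0.231, -0.0, -0.973], [-0.0, -1.0, 0.0]]
contact_force: [0.4, -0.1, 0.2]
finger_gap: 0.0
[619.72098936 -52.51508351   8.79803558] [ 0.43445237 -0.106826    0.23503127] 11.95
```

View pics/wrist_9.png

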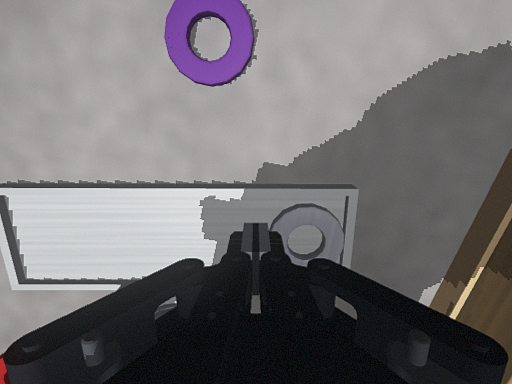

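The washer's edge (344,240) is within about 1 mm of the lip's inner edge (348,240). Two more tiny steps.

```bash
python3 -m inch '[[[0.0002,-0.0008,0,0,-1],[0,0,0,0,-1],[0,0,0,0,-1]]]'; python3 -m inch '[[[0.0001,-0.0006,0,0,-1],[0,0,0,0,-1],[0,0,0,0,-1]]]'
```

```text
time_s: 12.3
tcp_pos: [619.9, -53.1, 8.8]
tool_rot: [[-0.973, -0.0, 0.231], [-0.231, 0.0, -0.973], [0.0, -1.0, -0.0]]
contact_force: [-1.0, 0.1, -0.1]
finger_gap: 0.0
time_s: 12.55
tcp_pos: [619.9, -53.3, 8.7]
tool_rot: [[-0.973, -0.0, 0.232], [-0.232, 0.001, -0.973], [0.0, -1.0, -0.001]]
contact_force: [-2.3, 2.2, 1.6]
finger_gap: -0.0
```

The TCP moved only 0.2 mm and the force rose to about 2–3 N, so the washer is against the lip. I'll back away along the tray and then go up.

```bash
python3 -m inch '[[[-0.001,0.004,0,0,-1],[-0.0019,0.0078,0,0,-1],[-0.0019,0.0078,0,0,-1],[0,0,0,0,-1],[0,0,0.015,0,-1],[0,0,0.025,0,-1],[0,0,0.03,0,-1],[0,0,0.03,0,-1]]]'
python3 -m inch '[[[0,0,0.03,0,-1],[0,0,0.03,0,-1],[0,0,0.03,0,-1],[0,0.03,0.02,0,-1],[0,0.035,0,0,-1],[0,0.035,0,0,-1],[0,0.035,0,0,-1],[0,0.035,0,0,-1]]]'
python3 -m inch '[[[0,0.035,0,0,-1],[0,0.035,0,0,-1],[0,0.035,0,0,-1],[0,0.02,0,0,-1],[0,0,0,0,-1],[0,0,0,0,-1]]]'
python3 - <<'E'
from rig import robot
from h import *
print(robot.observe()["contact_force"])
for n,(a,b,c,e) in {"top":(225,130,345,275),"scene":(90,140,240,290)}.items():
    d=robot.snapshot(n); np.savez(n+"10.npz",**d); f=d["frame"]
    cv2.imwrite(f"pics/{n}_10full.png",f[:,:,::-1]); cv2.imwrite(f"pics/{n}_10.png",cv2.resize(f[b:e,a:c,::-1],None,fx=4,fy=4,interpolation=cv2.INTER_CUBIC))
E
```

```text
time_s: 13.22
tcp_pos: [614.6, -34.2, 109.5]
tool_rot: [[-0.973, -0.001, 0.231], [-0.231, -0.001, -0.973], [0.001, -1.0, 0.0]]
contact_force: [0.2, 1.1, 0.3]
finger_gap: 0.1
time_s: 13.88
tcp_pos: [614.9, 137.7, 219.1]
tool_rot: [[-0.973, 0.0, 0.232], [-0.232, 0.0, -0.973], [-0.001, -1.0, -0.0]]
contact_force: [1.8, 0.0, 0.0]
finger_gap: -0.1
time_s: 14.38
tcp_pos: [614.6, 262.3, 218.3]
tool_rot: [[-0.972, -0.0, 0.234], [-0.234, -0.001, -0.972], [0.001, -1.0, 0.0]]
contact_force: [0.1, -0.0, 0.4]
finger_gap: -0.1
[ 0.05395237 -0.04657801  0.40989017]
```

View pics/scene_10full.png

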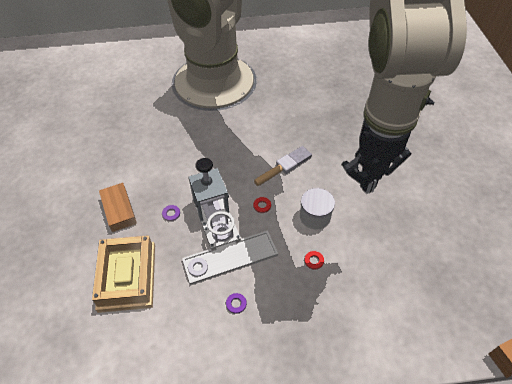

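View pics/top_10.png

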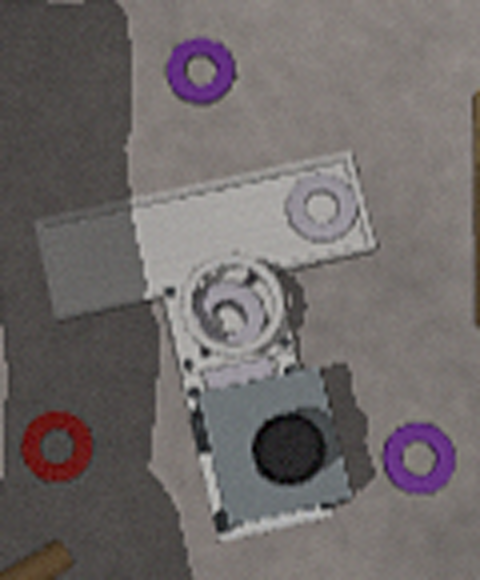

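View pics/scene_10.png

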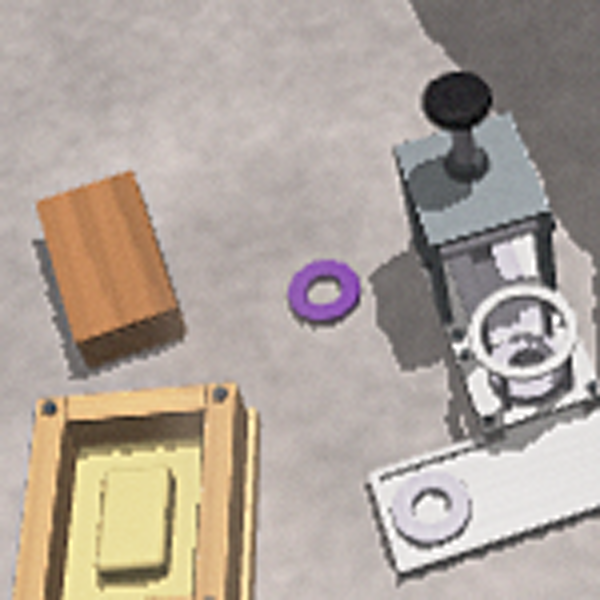

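The washer sits at the mould end of the tray, at top crop (322,207) and scene crop (430,508), and the plunger is up. I'll check the numbers and the other objects, including the stack's centring, which looks a little shaded in the top view.

```bash
python3 - <<'E'
from h import *
X=np.array([.973,.232]);Y=np.array([-.232,.973]); o=np.array([554.5,-22.5])
a=unproj(np.load("top10.npz"),225+322/4-.4,130+207/4-.4,14.);b=unproj(np.load("scene10.npz"),90+430/4-.4,140+508/4-.4,14.)
for q in(a,b): print("washer",((q[:2]-o)@X).round(1),((q[:2]-o)@Y).round(1))
for k in("0","10"):
    d=np.load(f"top{k}.npz");W=pts(d)
    r=np.linalg.norm(W[...,:2]-np.array([552,-21.5]),axis=-1)
    for lo,hi in((22,30),(30,42)):
        m=(W[...,2]>lo)&(W[...,2]<hi)&(r<29); q=W[m]
        print(k,lo,len(q),np.median(q[:,2]).round(1) if len(q) else 0,((q[:,:2].min(0)+q[:,:2].max(0))/2).round(1) if len(q) else 0,np.ptp(q[:,:2],0) if len(q) else 0)
    m=(W[...,2]>140)&(W[...,2]<172)&(abs(W[...,1]+43)<25)&(abs(W[...,0]-460)<25);print("cap z",np.median(W[m][:,2]))
    for nm,(zlo,zhi,x0,x1,y0,y1) in dict(mould=(45,70,490,720,-330,-150),tin=(55,72,420,620,120,250),block=(25,40,350,520,-330,-200)).items():
        m=(W[...,2]>zlo)&(W[...,2]<zhi)&(W[...,0]>x0)&(W[...,0]<x1)&(W[...,1]>y0)&(W[...,1]<y1)
        print(nm,W[m][:,:2].mean(0).round(1),end=" ")
    print()
A,B=np.load("top0.npz"),np.load("top10.npz")
c=[cv2.resize(t["frame"][190:225,265:303,::-1],None,fx=10,fy=10,interpolation=cv2.INTER_CUBIC) for t in(A,B)]
cv2.imwrite("pics/mag.png",np.hstack(c))
E
```

```text
washer 54.6 -73.8
washer 56.9 -74.8
0 22 65 23.9 [552.6 -20.6] [55.1289964  53.67776184]
0 30 173 38.0 [550.1 -20.7] [46.72848977 40.89563228]
cap z 160.9556465581445
mould [ 622.4 -235.8] tin [520.8 200.9] block [ 442.5 -262.8] 
10 22 151 27.1 [552.5 -20.6] [54.96177039 53.64053797]
10 30 77 31.2 [553.6 -21.3] [35.0054561 41.0753742]
cap z 160.68416071018692
mould [ 622.5 -236. ] tin [520.8 201.2] block [ 442.6 -262.8]
```

View pics/mag.png

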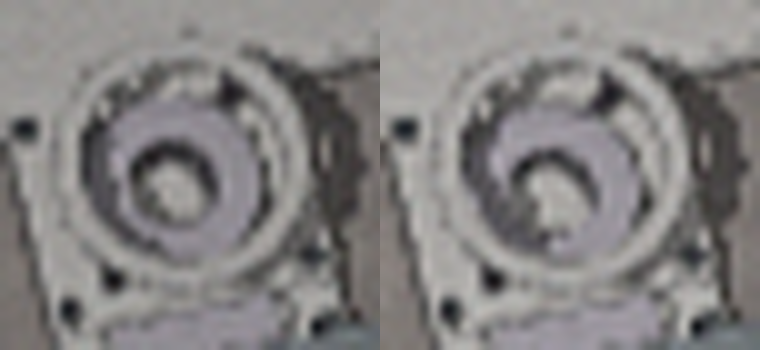

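The magazine view shows the stack centred and one washer lower (top face from about 38 to 30 mm); the dark part is the ring's shadow. The brush is where it was in the scene view. Handing in.

```bash
python3 - <<'E'
from rig import robot
print(robot.sign_off(), robot.observe()["time_s"])
E
```

```text
the job is handed in; nothing more can be done
the job is handed in; nothing more can be done
```

The washer is against the tray's end lip on the mould's side, and the job was handed in at about 14.5 s. The hand-in gives no verdict, so this rests on my own checks.

- **Pressing:** I pressed the plunger once with shut fingers to its bottom stop (TCP at 120.8 mm, force up to 30 N) and let it spring back. One washer came out onto the tray.
- **Change of plan:** with the jaws across the tray, the finger linkages would have hit the magazine ring. I turned the hand 90° and pushed with the side of the shut fingers.
- **Pushing:** I slid the washer flat along the tray until the lip was felt (2–3 N), backed off along the tray, lifted and moved away.

Last checks:
- **Washer:** it lies flat at dispenser x of about 55–57 mm, y of about -74 to -75 mm.
- **Plunger:** its cap is up at 161 mm.
- **Magazine:** the three remaining washers look centred and have dropped by one washer thickness.
- **Other objects:** the mould, tin and sanding block read within 0.5 mm of where they started. The brush I only compared by eye, and it looks unmoved.
- **Hand:** it is clear of everything.

No check failed. The top and scene cameras disagreed by about 2–3 mm in x, roughly the calibration error. The magazine looked unevenly shaded in the last top view, which I took to be the ring's shadow.

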